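Open the flip-tab filler cap of a coolant tank

ROBOT

A 7-joint arm with a two-finger parallel gripper is mounted at the origin on a cart in front of the work surface, level with it; the furniture and walls round the work are solid. World frame = base frame: x ahead of the robot, y to its left, z up, the work surface at z = 0. Lengths are in m, angles in rad, forces in N, time in s.
With the tool pointing down it reaches from about 0.375 to 0.925 m from the base axis. Payload 3.1 kg.
Tool frame: the origin (TCP) lies on the centre line of the jaws, within the pads' length; the fingertips stand 14 mm ahead of it and the grasp point (between the pads) lies 5 mm behind it; z points along the fingers, y is the line along which they close (so a half turn about z gives the same grasp; the last joint's range is limited). The gripper opens to 85 mm and grips with 20 to 120 N. Pads are 22 mm wide; open, the fingers measure 114 mm over their backs; the gripper's body (76 mm by 85 mm) begins 54 mm behind the grasp point. The pads swing forward as they close: fully open they stand 13 mm farther back than shut.
Start: joints at [-0.098, 0.383, 0.044, 1.598, -0.018, 1.161, -0.05], TCP at [0.65, 0, 0.206] pointing down, gripper open.
Joint ranges: [-2.61, 2.61], [-0.41, 2.15], [-1.48, 1.57], [0, 2.5], [-1.57, 4.71], [0.05, 1.97], [-2.85, 2.85]. Speed limits (rad/s): [2.79, 2.79, 3.14, 3.14, 3.14, 3.14, 3.14].

INTERFACE

Orientations are given as a unit quaternion [w, x, y, z].
In Python, from workcell import sense, grab_frame, camera_info, close_job gives the robot as it stands.
- The arm moves only by the shell command python3 -m inch 'ROWS' [FORCE]. ROWS is JSON, a list of rows, each an object with "grip": the finger opening in m, from 0 to 0.0854; "delta_pos": the shift along the tool's x, y, z in m, a list of three; "rot": the turn, a rotation vector about the tool's x, y, z in degrees, a list of three. In form: [{"grip": grip, "delta_pos": [dx, dy, dz], "rot": [wx, wy, wz]}, ...]. A call has 1 to 8 rows; each row shifts and turns the commanded pose from where the row before left it, along the tool's axes as they then stand; what a row does not reach is not made up. A row lasts 1/8 s, in which the tool goes at most 62.5 mm and 10.7 degrees, less where a joint would pass 70% of its speed; a pose out of reach is approached as far as the arm can. A call with a gripper value outside its range is refused whole. The fingers move at their own pace and stop on an object; FORCE is the grip in N (left out, the last holds). Time passes only in rows, so rows that do not move let the fingers close. It gives the time, the measured TCP pose, the force, the opening and the grip force at its end, in the units of the state.
- sense(): the state, without advancing time (a new reading comes with each control period).
- grab_frame(name): name is "scene" or "side" or "wrist"; returns the picture (420x560x3 uint8, red, green, blue); there is no depth.
- camera_info(name): a dict with "fov_y" (degrees; the focal length in pixels is half the picture's height over the tangent of half this angle, whatever the lens; pixels are square), "cx", "cy" (the principal point, pixels), "eye" and "orientation" of the camera in the world. Camera axes: x right, y down, z forward; pixel columns grow to the right and rows downward; lengths in m; the calibration is good to about 2 mm. A picture is of the moment at which its call begins: read the wrist's pose just before it. camera_info takes no time and is no camera call; for the wrist camera it gives the pose at the moment of the call.
- close_job(): hands the job in; it is judged then, once.
The state is a dict: "t": time; "q": joint angles; "joint_vel": joint speeds; "joint_torque": joint torques, N m; "position": TCP position; "orientation": TCP orientation; "wrist_force": force on the tool from outside, world axes, zero at the start; "torque": the same for the moment, N m; "opening": finger opening in m; "finger_force": force on a finger pad.
Only numpy, scipy, OpenCV 4.12 (cv2) and the standard library are available. Lean on these libraries where they do the work, as an engineer would, in place of code of your own. Each camera call takes 0.05 s, during which the arm holds its last target. There are 200 camera calls.

TASK

Open the filler of the coolant tank: lift the cap's hinged tab upright, then turn the cap anticlockwise by the tab until you feel it reach its stop, lift it straight out and set it down upright in the shallow tray. Work gently: never force the cap against the tank (no pulling while it is locked, no wrenching against the stop), do not drop it, and leave the things lying around where they are.

Things in the scene. Friction and masses are not known exactly. Their poses are not given: they have to be found in the camera images.
- coolant_tank: grey box-shaped tank, 150 x 124 mm, its flat top 60 mm above the table, fixed. Origin at the centre of its underside; +x points from its front face (sight glass, two hose barbs) to its back; z up. A filler neck and a keeper post stand on its top.
- neck_mouth (a point): centre of the mouth of the filler neck, a round steel tube of 66 mm outer diameter, 28 mm tall; at [22, 0, 88] mm in the tank's frame. Hidden inside are bayonet ledges that hold the cap's three lugs down, with gaps through which the cap comes out, and a spring that pushes the cap up against the ledges with about 7 N. Once free, the cap rises about 3 mm by itself if let.
- neck_base (a point): centre of the neck's foot, on the tank top. The cap must turn 0.65 to 1.3 rad (37 to 75 degrees) anticlockwise seen from above to come free; how far differs each time and can only be felt: turning takes under 0.15 N m until a firm stop, where it rises sharply (stay below 0.35 N m). At the stop, and up to 0.08 rad before it, the cap can be lifted out.
- keeper_top (a point): centre of the top of a square steel keeper post, 8 x 8 mm, 43 mm tall, on the tank top, 45.5 mm in front (-x) of the neck's axis. It stands in the notch of the lying tab and keeps the cap from turning until the tab is raised.
- filler_cap: black round cap, 0.13-0.19 kg. Origin: centre of its plug's underside (plug 44 mm diameter, 18 mm long, lugs out to 55 mm); flange 68 mm diameter, 18 to 27 mm above the origin. z up = upright; it can stand on its plug. Locked, its origin is 17 mm below neck_mouth and its axes are parallel to the tank's; 1.5 mm play. Its force on the tank, tab included (12 N at rest), must stay below 40 N.
- cap_tab (a joint): hinge of the cap's steel tab, rad: 0 lying flat, 1.57 upright, limit 1.6. A little stiff (0.03 N m): the tab stays where it is left. The tab is 32 mm wide with flat, parallel, knurled sides, 8 mm thick; its end is 50 mm from the hinge, with a notch 11 mm wide, 9 mm deep in the middle. Lying, it sticks out 16 mm beyond the flange, with 35 mm free space below its end.
- cap_hinge (a point): point of the tab's hinge axis on the cap's axis, 32 mm above the cap's origin. The hinge axis is the cap's y axis; the lying tab points to the cap's -x and its free end swings up and over this point.
- tab_end (a point): point of the tab near its free end, at mid width and thickness, 44 mm from the hinge axis: a place to pinch the tab's two sides, fingers closing along the cap's y axis. The fingers may stay pointing down while the tab pivots between them. Upright it stands on the cap's axis 76 mm above the cap's origin.
- drip_tray: shallow rectangular aluminium tray, 150 x 140 mm, 15 mm tall, wall 4 mm, floor 4 mm thick, fixed on the table. Origin at the centre of its underside. A cap standing in it has its origin 4 mm above the tray's origin.
- flux_bottle: small brown flux bottle with a cap, 27 mm diameter, 56 mm tall, upright; origin at the centre of its underside. A bystander: leave it alone.
- tape_roll: roll of black tape lying flat, 68 mm diameter, 19 mm tall; origin at the centre of its underside. A bystander: leave it alone.
- tee_fitting: grey cast pipe tee, 54 x 72 x 40 mm; origin at the centre of its underside. A bystander: leave it alone.
Mind the look-alikes: they are no part of the job. What is shaped like the filler_cap but orange is not meant.

How it is judged:
On the way, in this order (a step that is already met when the one before it is completed fails the run):
1. the tab is lifted (over 1.15 rad) with the cap still locked in the neck (value of joint cap_tab above 1.15 rad and z of filler_cap in the frame of neck_mouth below -0.008 m and horizontal distance between filler_cap and neck_mouth below 0.004 m), for 0.1 s.
2. the cap is turned by more than 0.5 rad while still in the neck (angle between the x axis of filler_cap and the x axis of coolant_tank, either way round above 0.5 rad and z of filler_cap in the frame of neck_mouth below -0.008 m and horizontal distance between filler_cap and neck_mouth below 0.004 m), for 0.1 s.
3. the cap is lifted clear of the neck, at least 15 mm above its mouth (z of filler_cap in the frame of neck_mouth above 0.015 m), for 0.1 s.
At the end, for the whole second after the job is handed in: The cap stands upright (within 0.12 rad) and still on the tray's floor: its origin within 52 mm in x and 47 mm in y of the tray's centre and less than 8 mm above the tray's underside, let go. The tab may stand or lie (x of filler_cap in the frame of drip_tray between -0.052 and 0.052 m and y of filler_cap in the frame of drip_tray between -0.047 and 0.047 m and z of filler_cap in the frame of drip_tray below 0.008 m and angle between filler_cap's own z axis and vertical below 0.12 rad and linear speed of filler_cap below 0.02 m/s); the robot touches nothing.
It fails at once if the cap (or its tab) is forced against the tank, its neck or its keeper with more than 40 N (contact force between filler_cap and coolant_tank above 40 N).
It fails at once if the cap is dropped on or pressed against the tray with more than 90 N (contact force between filler_cap and drip_tray above 90 N).
It fails at once if the flux bottle is moved by more than 30 mm (distance of flux_bottle from where it was at the start of the episode above 0.03 m).
It fails at once if the tape roll is moved by more than 30 mm (distance of tape_roll from where it was at the start of the episode above 0.03 m).
It fails at once if the tee fitting is moved by more than 30 mm (distance of tee_fitting from where it was at the start of the episode above 0.03 m).
It also fails if it takes over 64 s, if anything falls off the work surface, if the arm or the gripper's body presses on something with over 40 N, if the wrist force passes 120 N, or if a joint passes its speed limit or range.

## Working session

There is one attempt and no reset: what is moved stays moved. The work goes in short steps, Python scripts to look and compute and a shell command to move; the robot and the scene stay as the last step left them, time stands still between calls to the robot, and variables do not carry over. Pictures are saved under pics/ and viewed, at most 10 in all, crops included, and the job is handed in when it is done.

```bash
mkdir -p pics; ls
cat > h.py <<'E'
import numpy as np, cv2
from scipy.spatial.transform import Rotation as R
from workcell import sense, grab_frame, camera_info, close_job
def rot(q): return R.from_quat([q[1],q[2],q[3],q[0]])
def f(ci): return 210/np.tan(np.radians(ci["fov_y"])/2)
def ray(ci,u,v):
    d=np.array([(u-ci["cx"])/f(ci),(v-ci["cy"])/f(ci),1.]); return np.array(ci["eye"]),rot(ci["orientation"]).apply(d/np.linalg.norm(d))
def plane(ci,u,v,z):
    e,d=ray(ci,u,v); return e+d*(z-e[2])/d[2]
def tri(obs):
    A=0;b=0
    for ci,u,v in obs:
        e,d=ray(ci,u,v);P=np.eye(3)-np.outer(d,d);A=A+P;b=b+P@e
    p=np.linalg.solve(A,b); return p,[float(np.linalg.norm(np.cross(p-ray(*o)[0],ray(*o)[1]))) for o in obs]
def proj(ci,p):
    c=rot(ci["orientation"]).inv().apply(np.array(p)-ci["eye"]); return c[:2]/c[2]*f(ci)+[ci["cx"],ci["cy"]]
def save(n,im): cv2.imwrite(n,im[:,:,::-1])
E
python3 - <<'E'
from h import *
np.set_printoptions(precision=4,suppress=True)
for n in ["scene","side","wrist"]:
    ci=camera_info(n); im=grab_frame(n); save(f"pics/{n}0.png",im); print(n,ci)
print(sense())
E
```

```text
pics
scene {'fov_y': 43.874632509769576, 'cx': 284.0732364820569, 'cy': 203.3083727699818, 'eye': array([-0.1362,  0.7373,  0.5988]), 'orientation': array([ 0.1916, -0.3065,  0.7981, -0.482 ])}
side {'fov_y': 42.030656491362095, 'cx': 277.9522794051865, 'cy': 202.2800124583814, 'eye': array([0.247 , 0.803 , 0.6749]), 'orientation': array([ 0.0822, -0.1498,  0.8738, -0.4553])}
wrist {'fov_y': 67.34802038750244, 'cx': 274.6565770155204, 'cy': 203.46081878229833, 'eye': array([0.6485, 0.0679, 0.3736]), 'orientation': array([ 0.1354,  0.9908,  0.0004, -0.001 ])}
{'t': 0.15, 'q': array([-0.0978,  0.3836,  0.0438,  1.5992, -0.0179,  1.1612, -0.0499]), 'joint_vel': array([-0.0014, -0.0032, -0.0015, -0.0037, -0.0003, -0.0031, -0.0005]), 'joint_torque': array([  0.0022, -43.4053,   1.0268, -24.9981,   0.0107,   0.0073,
         0.    ]), 'position': array([ 0.6492, -0.    ,  0.2054]), 'orientation': array([-0.0007,  0.7071,  0.7071, -0.0008]), 'wrist_force': array([ 0.5886, -0.1767, -0.1024]), 'torque': array([-0.0347, -0.0205, -0.0018]), 'finger_force': 0.0, 'opening': 0.08543823037539901}
```

View pics/scene0.png

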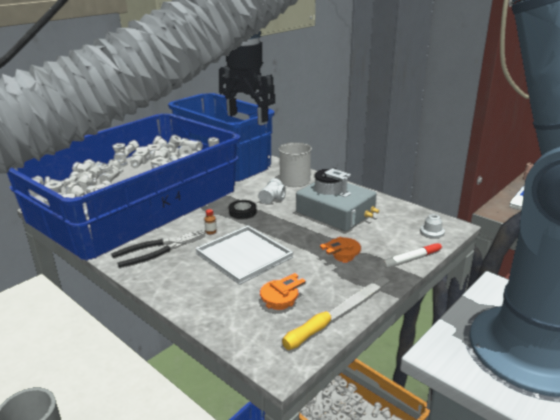

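View pics/side0.png

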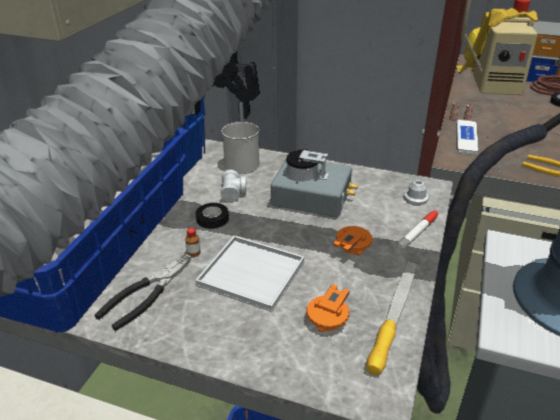

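View pics/wrist0.png

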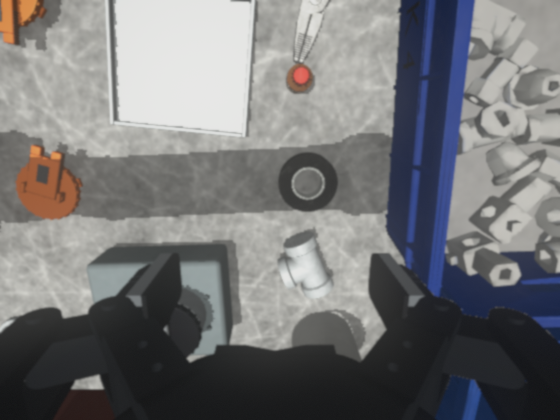

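The scene and side views show the tank with the black cap and steel tab at scene (333,183) and side (303,160). The tray is at scene (245,252) and side (252,270).

Things that could be taken for the cap:
- the black filler_cap on the tank, scene (333,183): matches the description
- orange caps, scene (342,248) and (280,292): excluded by colour
- the tape roll, scene (242,209): a bystander
- the grey fitting, scene (433,226): a different shape

I choose the black one on the tank and will check it in a close crop.

Run:
```python
from h import *
np.set_printoptions(precision=4,suppress=True)
S=camera_info("scene");D=camera_info("side")
for n,a,b in [("cap",(330,178),(303,158)),("tray",(245,252),(251,270)),("bottle",(210,222),(193,243)),("tape",(242,209),(212,214)),("tee",(272,190),(233,185)),("cup",(295,165),(240,148))]:
    print(n,*tri([(S,*a),(D,*b)]))
a=cv2.imread("pics/scene0.png")[150:235,290:390];b=cv2.imread("pics/side0.png")[140:225,260:360]
cv2.imwrite("pics/crop1.png",np.hstack([cv2.resize(x,(400,340),interpolation=cv2.INTER_CUBIC) for x in(a,b)]))
```

```text
cap [ 0.5391 -0.1569  0.0867] [0.0029850556808736395, 0.002985055680873593]
tray [0.5494 0.117  0.0045] [0.0008971361548448971, 0.0008971361548450326]
bottle [0.6696 0.1076 0.028 ] [0.0005059929579648334, 0.0005059929579648417]
tape [ 0.686  -0.0058  0.0111] [0.0012105807282934407, 0.0012105807282934093]
tee [ 0.6797 -0.1028  0.0263] [0.0007137537199654843, 0.0007137537199652696]
cup [ 0.718  -0.2338  0.0412] [0.00011567711913094411, 0.00011567711913116827]
```

View pics/crop1.png

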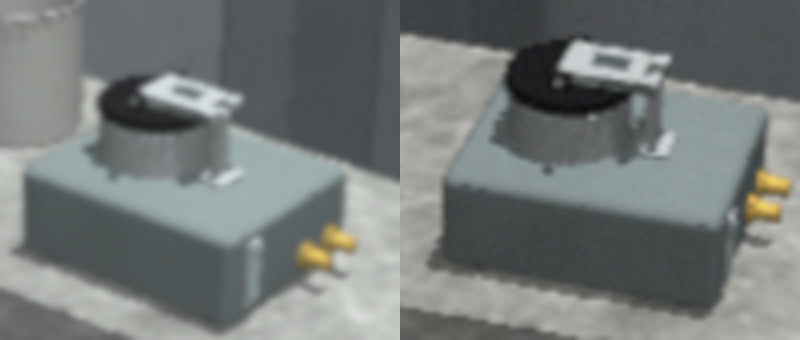

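The crop confirms it: a black cap on the grey tank's neck, with its steel tab lying towards the barbs over the keeper. I'll look closer with the wrist camera from two places.

```bash
cat > shot.py <<'E'
import sys; from h import *; import pickle
n=sys.argv[1]; ci=camera_info("wrist"); im=grab_frame("wrist"); save(f"pics/{n}.png",im); pickle.dump(ci,open(n+".pkl","wb")); print(ci["eye"],ci["orientation"])
E
python3 -m inch '[{"grip":0.085,"delta_pos":[-0.04,-0.028,0],"rot":[0,0,0]},{"grip":0.085,"delta_pos":[-0.04,-0.028,0],"rot":[0,0,0]},{"grip":0.085,"delta_pos":[-0.04,-0.028,0],"rot":[0,0,0]},{"grip":0.085,"delta_pos":[-0.04,-0.028,0],"rot":[0,0,0]},{"grip":0.085,"delta_pos":[-0.04,-0.028,0],"rot":[0,0,0]},{"grip":0.085,"delta_pos":[0,0,0],"rot":[0,0,0]},{"grip":0.085,"delta_pos":[0,0,0],"rot":[0,0,0]}]'
python3 shot.py w1
python3 -m inch '[{"grip":0.085,"delta_pos":[0,0.04,0],"rot":[0,0,0]},{"grip":0.085,"delta_pos":[0,0.04,0],"rot":[0,0,0]},{"grip":0.085,"delta_pos":[0,0,0],"rot":[0,0,0]},{"grip":0.085,"delta_pos":[0,0,0],"rot":[0,0,0]}]'
python3 shot.py w2
python3 -c "
import cv2,numpy as np
cv2.imwrite('pics/w12.png',cv2.resize(np.hstack([cv2.imread('pics/w1.png')[:400,80:480],cv2.imread('pics/w2.png')[:400,80:480]]),None,fx=1,fy=1))"
```

```text
t: 1.02
position: [0.51, -0.1996, 0.2063]
orientation: [-0.0, 0.707, 0.707, 0.0]
wrist_force: [0.1, 0.9, -0.2]
opening: 0.0851
finger_force: 0.0
[ 0.50905119 -0.13179884  0.37474272] [1.34903257e-01 9.90858745e-01 2.33488104e-05 2.40555524e-04]
t: 1.58
position: [0.5899, -0.1985, 0.2058]
orientation: [-0.001, 0.706, 0.708, -0.0]
wrist_force: [-0.3, -0.5, -0.9]
opening: 0.085
finger_force: 0.0
[ 0.58909824 -0.1306871   0.37418225] [ 1.35033255e-01  9.90839774e-01  1.54244494e-03 -4.28715921e-04]
```

View pics/w12.png

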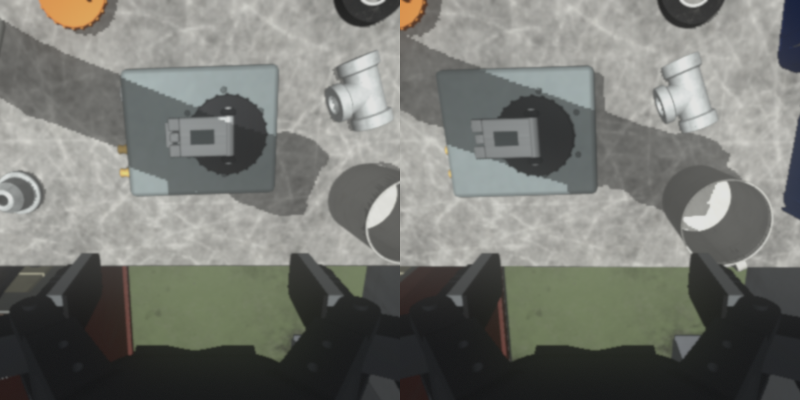

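```bash
python3 -c "
import cv2,numpy as np
a=cv2.imread('pics/w1.png')[80:190,215:355];b=cv2.imread('pics/w2.png')[80:190,125:265]
f=lambda x:np.clip(cv2.resize(x,(396*140//110*0+400,314),interpolation=cv2.INTER_CUBIC).astype(float)*1.5,0,255)
cv2.imwrite('pics/z.png',np.hstack([f(a),f(b)]))"
```

```text
[ WARN:0@0.069] global loadsave.cpp:1063 imwrite_ Unsupported depth image for selected encoder is fallbacked to CV_8U.
```

View pics/z.png

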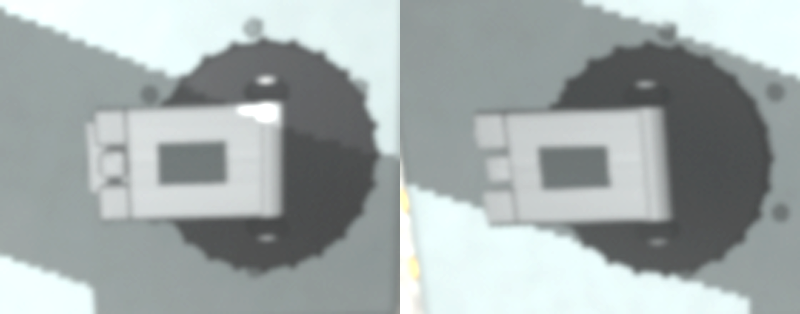

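The crop shows the lying tab in both views. End corners are at (98,110)/(103,219) on the left and (475,113)/(490,224) on the right. The window and keeper post are also visible.

Run:
```python
from h import *; import pickle
np.set_printoptions(precision=4,suppress=True)
C=[pickle.load(open(n+".pkl","rb")) for n in("w1","w2")]
L=[(98,110),(103,219),(278,103),(279,217),(158,144),(226,142),(227,184),(160,186)]
Rr=[(75,113),(90,224),(261,107),(268,220),(141,147),(207,146),(210,187),(144,189)]
P=[]
for a,b in zip(L,Rr):
    p,e=tri([(C[0],a[0]/2.857+214.8,a[1]/2.855+79.8),(C[1],b[0]/2.857+124.8,b[1]/2.855+79.8)]);P.append(p);print(p,e[0])
P=np.array(P)
for i,j in((0,2),(1,3),(4,5),(7,6)): print("len",np.linalg.norm(P[i]-P[j]),"yaw",np.degrees(np.arctan2(*(P[j]-P[i])[1::-1])))
# cap rim: dark mask per view, circle at top-of-flange height
for n,ci in zip(("w1","w2"),C):
    im=cv2.imread(f"pics/{n}.png"); hsv=cv2.cvtColor(im,cv2.COLOR_BGR2HSV)
    m=((hsv[:,:,2]<75)&(hsv[:,:,1]<70)).astype(np.uint8); m[250:]=0; m[:80]=0
    m=cv2.morphologyEx(m,cv2.MORPH_OPEN,np.ones((3,3)))
    k,l,s,c=cv2.connectedComponentsWithStats(m); i=1+np.argmax(s[1:,4]); h=cv2.convexHull(np.vstack(cv2.findContours((l==i).astype(np.uint8),0,1)[0]))
    w=np.array([plane(ci,u,v,0.098)[:2] for u,v in h[:,0]]).astype(np.float32)
    print(n,s[i],cv2.minEnclosingCircle(w))
    # tank: teal mask hull -> min rect on top plane
    g=((hsv[:,:,0]>75)&(hsv[:,:,0]<110)&(hsv[:,:,1]>22)).astype(np.uint8); g[235:]=0; g=cv2.morphologyEx(g,cv2.MORPH_OPEN,np.ones((5,5)))
    k,l,s,c=cv2.connectedComponentsWithStats(g); i=1+np.argmax(s[1:,4]); h=cv2.convexHull(np.vstack(cv2.findContours((l==i).astype(np.uint8),0,1)[0]))
    w=np.array([plane(ci,u,v,0.06)[:2] for u,v in h[:,0]]).astype(np.float32); print("tank",s[i],cv2.minAreaRect(w))
S=camera_info("scene");D=camera_info("side")
for n,a,b in [("tray",[(246,228),(291,255),(244,278),(198,250)],[(236,239),(303,259),(265,304),(198,282)])]:
    q=np.array([tri([(S,*x),(D,*y)])[0] for x,y in zip(a,b)]);print(n,q,q.mean(0))
```

```text
[ 0.4884 -0.1336  0.1095] 3.5971038506061477e-05
[ 0.4891 -0.165   0.1082] 0.00033210769352695326
[ 0.5403 -0.1318  0.1033] 0.00011274612268301129
[ 0.5413 -0.1643  0.1059] 3.505028824591508e-05
[ 0.5054 -0.1432  0.1063] 1.7482916769831256e-05
[ 0.525  -0.1427  0.1081] 0.00012628745253549597
[ 0.5255 -0.1544  0.1093] 1.707953680264155e-05
[ 0.506  -0.1551  0.1084] 1.3391537594009036e-05
len 0.05223436587664029 yaw 2.044882616822171
len 0.052220763851943644 yaw 0.758805854875453
len 0.01974417168243174 yaw 1.5622734620225405
len 0.019524052446861662 yaw 1.9992799220125814
w1 [ 275   95   72   80 2783] ((0.5372627973556519, -0.14828519523143768), 0.03383709117770195)Traceback (most recent call last):
  File "<stdin>", line 21, in <module>
    return _wrapfunc(a, 'argmax', axis=axis, out=out, **kwds)
    return bound(*args, **kwds)
ValueError: attempt to get argmax of an empty sequence
```

```bash
python3 -m inch '[{"grip":0.085,"delta_pos":[0.025,-0.048,0],"rot":[0,0,0]},{"grip":0.085,"delta_pos":[0.0245,-0.048,0],"rot":[0,0,0]},{"grip":0.085,"delta_pos":[0,0,0],"rot":[0,0,10]},{"grip":0.085,"delta_pos":[0,0,0],"rot":[0,0,10]},{"grip":0.085,"delta_pos":[0,0,0],"rot":[0,0,10]},{"grip":0.085,"delta_pos":[0,0,0],"rot":[0,0,10]},{"grip":0.085,"delta_pos":[0,0,0],"rot":[0,0,10]},{"grip":0.085,"delta_pos":[0,0,0],"rot":[0,0,10]}]'
python3 -m inch '[{"grip":0.085,"delta_pos":[0,0,0],"rot":[0,0,10]},{"grip":0.085,"delta_pos":[0,0,0],"rot":[0,0,10]},{"grip":0.085,"delta_pos":[0,0,0],"rot":[0,0,8.4]},{"grip":0.085,"delta_pos":[0,0,0],"rot":[0,0,0]},{"grip":0.085,"delta_pos":[0,0,0],"rot":[0,0,0]}]' 20
cat > st.py <<'E'
from h import *
np.set_printoptions(precision=4,suppress=True)
s=sense();M=rot(s["orientation"]).as_matrix()
print(s["t"],s["position"],"op",s["opening"],"ff",s["finger_force"],"F",s["wrist_force"],"T",s["torque"],"q7",s["q"][6],"xdir",np.degrees(np.arctan2(M[1,0],M[0,0])),"\n",M)
E
python3 st.py; python3 shot.py w3
```

```text
t: 2.62
position: [0.4928, -0.1506, 0.2066]
orientation: [-0.0, 0.967, 0.256, -0.0]
wrist_force: [-0.5, 0.6, -0.4]
opening: 0.0851
finger_force: 0.0
t: 3.25
position: [0.4935, -0.1505, 0.2066]
orientation: [-0.0, 1.0, 0.015, 0.0]
wrist_force: [0.1, -0.3, 0.1]
opening: 0.0856
finger_force: 0.0
3.25 [ 0.4935 -0.1505  0.2066] op 0.08563807986812061 ff 0.0 F [ 0.0637 -0.2598  0.0925] T [ 0.0577  0.0434 -0.0092] q7 -1.294290177952602 xdir 1.7052142199188967 
 [[ 0.9996  0.0298  0.0001]
 [ 0.0298 -0.9996  0.0002]
 [ 0.0001 -0.0002 -1.    ]]
[ 0.56048603 -0.14862396  0.37496674] [ 0.09686712  0.71113946 -0.68991283 -0.09443365]
```

```bash
python3 -m inch '[{"grip":0.085,"delta_pos":[0,-0.0013,0.03],"rot":[0,0,0]},{"grip":0.085,"delta_pos":[0,0,0.03],"rot":[0,0,0]},{"grip":0.085,"delta_pos":[0,0,0.03],"rot":[0,0,0]},{"grip":0.06,"delta_pos":[0,0,0.018],"rot":[0,0,0]},{"grip":0.045,"delta_pos":[0,0,0],"rot":[0,0,0]},{"grip":0.04,"delta_pos":[0,0,0],"rot":[0,0,0]}]' 20; python3 st.py
python3 -m inch '[{"grip":0.028,"delta_pos":[0,0,0],"rot":[0,0,0]},{"grip":0.028,"delta_pos":[0,0,0],"rot":[0,0,0]},{"grip":0.028,"delta_pos":[0,0,0],"rot":[0,0,0]}]'; python3 st.py
```

```text
t: 4.05
position: [0.4946, -0.1494, 0.0992]
orientation: [0.0, 1.0, 0.014, 0.001]
wrist_force: [0.2, 0.2, 0.3]
opening: 0.04
finger_force: 0.0
4.05 [ 0.4946 -0.1494  0.0992] op 0.03997673478436984 ff 0.0 F [0.1918 0.167  0.3169] T [-0.0523 -0.0174 -0.004 ] q7 -1.2624848107551718 xdir 1.6244437380722898 
 [[ 0.9996  0.0283  0.0013]
 [ 0.0283 -0.9996 -0.0002]
 [ 0.0013  0.0003 -1.    ]]
t: 4.42
position: [0.4943, -0.1492, 0.0989]
orientation: [0.0, 1.0, 0.014, 0.0]
wrist_force: [0.9, 0.6, 0.2]
opening: 0.0279
finger_force: 0.0
4.425 [ 0.4943 -0.1492  0.0989] op 0.027924844908943404 ff 0.0 F [0.8544 0.6152 0.2133] T [-0.0071  0.074  -0.0285] q7 -1.2628102946622648 xdir 1.6083351492554325 
 [[ 0.9996  0.0281  0.0009]
 [ 0.0281 -0.9996 -0.0001]
 [ 0.0009  0.0001 -1.    ]]
```

Run:
```python
from h import *
w=grab_frame("wrist");s=grab_frame("side")[120:215,250:375];c=grab_frame("scene")[130:225,280:405]
z=lambda x:cv2.resize(x,(400,300),interpolation=cv2.INTER_CUBIC)
save("pics/chk.png",np.vstack([np.hstack([z(s),z(c)]),np.hstack([z(w),z(w[200:420,140:420])])]))
```

```text
(no output)
```

View pics/chk.png

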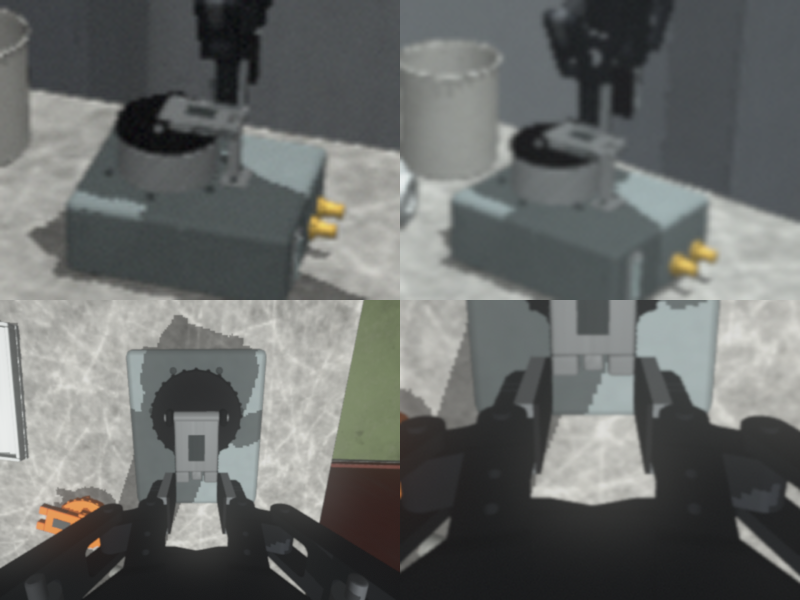

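Run:
```python
from h import *
np.set_printoptions(precision=1,suppress=True)
s=sense(); print(s["position"]*1000)
for n,o in(("side",(250,120)),("scene",(280,130))):
    ci=camera_info(n)
    for nm,p in(("tcp",[.4944,-.149,.099]),("tipnear",[.4944,-.134,.085]),("tabend",[.4888,-.1493,.107]),("hinge",[.538,-.148,.107])):
        print(n,nm,(proj(ci,p)-o)*400/125)
ci=camera_info("wrist"); print(ci["eye"]*1000)
for nm,p in(("tcp",[.4944,-.149,.099]),("tipnear",[.4944,-.134,.085]),("tabend",[.4888,-.1493,.107]),("hinge",[.538,-.148,.107])): print(nm,proj(ci,p)*400/560)
```

```text
[ 494.1 -149.2   98.6]
side tcp [231.2 126.8]
side tipnear [224.  156.8]
side tabend [240.2 117.3]
side hinge [166.7 105.9]
scene tcp [205.2 154.9]
scene tipnear [191.7 179.5]
scene tabend [212.3 146.7]
scene hinge [156.2 128.7]
[ 561.  -147.4  267. ]
tcp [196.  169.3]
tipnear [178.5 162.8]
tabend [196.1 180. ]
hinge [196.3 116.3]
```

The pads closed to 28 mm with no contact. The wrist view's pad gap (about 60 px) and the side view both put the fingertips near z = 0.13, above the tab, instead of the nominal 0.085. I'll reopen, go down in small guarded steps and look again.

```bash
python3 -m inch '[{"grip":0.05,"delta_pos":[0,0,0],"rot":[0,0,0]},{"grip":0.05,"delta_pos":[0,0,0],"rot":[0,0,0]},{"grip":0.05,"delta_pos":[0,0,0.01],"rot":[0,0,0]},{"grip":0.05,"delta_pos":[0,0,0.01],"rot":[0,0,0]},{"grip":0.05,"delta_pos":[0,0,0],"rot":[0,0,0]}]' ; python3 st.py
python3 - <<'E'
from h import *
s=grab_frame("side")[100:190,270:370];c=grab_frame("scene")[120:210,290:390]
z=lambda x:np.clip(cv2.resize(x,(400,360),interpolation=cv2.INTER_CUBIC)*1.6,0,255).astype(np.uint8)
save("pics/chk2.png",np.hstack([z(s),z(c)]))
E
```

```text
t: 5.2
position: [0.4925, -0.1488, 0.0769]
orientation: [-0.0, 1.0, 0.014, -0.002]
wrist_force: [-0.2, 0.4, -0.5]
opening: 0.0499
finger_force: 0.0
5.2 [ 0.4925 -0.1488  0.0769] op 0.04990204457250125 ff 0.0 F [-0.1741  0.396  -0.5009] T [-0.0132 -0.0011  0.0226] q7 -1.2543611207653291 xdir 1.6030832849168761 
 [[ 0.9996  0.028  -0.0033]
 [ 0.028  -0.9996  0.0005]
 [-0.0033 -0.0006 -1.    ]]
```

View pics/chk2.png

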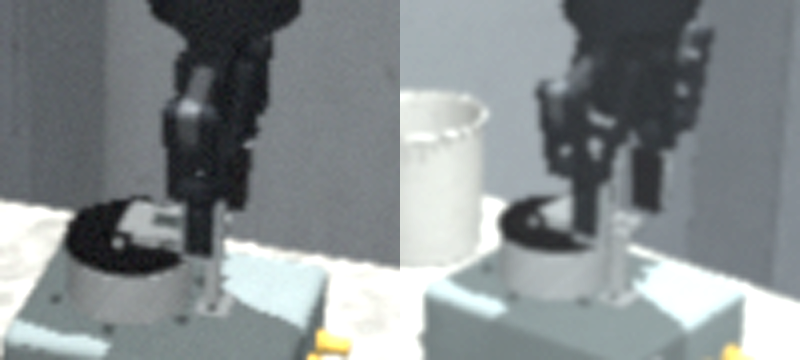

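Now the near finger stands in front of the tab, with its tip at side crop (198,252) and scene crop (185,235). I'll triangulate it.

Run:
```python
from h import *
S=camera_info("scene");D=camera_info("side")
print(tri([(D,319.5,163),(S,336.2,178.8)]))
for z in(.06,.1,.11): print(z,plane(D,319.5,163,z),plane(S,336.2,178.8,z))
```

```text
(array([ 0.49057742, -0.11367026,  0.11151623]), [3.128239475746934e-05, 3.1282394757536036e-05])
0.06 [ 0.51285879 -0.19755576  0.06      ] [ 0.55681026 -0.2035706   0.06      ]
0.1 [ 0.49556533 -0.13246875  0.1       ] [ 0.50535904 -0.1337184   0.1       ]
0.11 [ 0.49124197 -0.116197    0.11      ] [ 0.49249623 -0.11625535  0.11      ]
```

Fingertip z is about 0.111 at TCP z 0.077, so the real tips sit about 34 mm behind the reported TCP. That matches the wrist estimate. I'll apply that offset, descend another 24 mm, then close.

```bash
python3 -m inch '[{"grip":0.05,"delta_pos":[0.001,0,0.008],"rot":[0,0,0]},{"grip":0.05,"delta_pos":[0,0,0.008],"rot":[0,0,0]},{"grip":0.05,"delta_pos":[0,0,0.007],"rot":[0,0,0]},{"grip":0.05,"delta_pos":[0,0,0],"rot":[0,0,0]}]' ; python3 st.py
python3 -m inch '[{"grip":0.03,"delta_pos":[0,0,0],"rot":[0,0,0]},{"grip":0.025,"delta_pos":[0,0,0],"rot":[0,0,0]},{"grip":0.025,"delta_pos":[0,0,0],"rot":[0,0,0]},{"grip":0.025,"delta_pos":[0,0,0],"rot":[0,0,0]}]' 20; python3 st.py
```

```text
t: 5.8
position: [0.4941, -0.149, 0.0545]
orientation: [-0.0, 1.0, 0.014, -0.001]
wrist_force: [-0.8, 0.9, -0.3]
opening: 0.05
finger_force: 0.0
5.8 [ 0.4941 -0.149   0.0545] op 0.05003673820916013 ff 0.0 F [-0.7748  0.9004 -0.2858] T [0.0112 0.0119 0.015 ] q7 -1.2443416777081502 xdir 1.6036834021092805 
 [[ 0.9996  0.028  -0.0019]
 [ 0.028  -0.9996  0.0003]
 [-0.0019 -0.0004 -1.    ]]
t: 6.3
position: [0.4951, -0.1493, 0.0556]
orientation: [0.0, 1.0, 0.014, 0.0]
wrist_force: [-0.3, -0.6, -0.6]
opening: 0.0315
finger_force: 22.9
6.3 [ 0.4951 -0.1493  0.0556] op 0.031462728536440186 ff 22.872028201818466 F [-0.2592 -0.606  -0.5887] T [-0.0476  0.032  -0.0388] q7 -1.2443974337139232 xdir 1.6008280605036644 
 [[ 0.9996  0.0279  0.0003]
 [ 0.0279 -0.9996 -0.0001]
 [ 0.0003  0.0001 -1.    ]]
```

```bash
python3 -m inch '[{"grip":0.025,"delta_pos":[0.0007,0,-0.0076],"rot":[0,0,0]},{"grip":0.025,"delta_pos":[0.002,0,-0.0074],"rot":[0,0,0]},{"grip":0.025,"delta_pos":[0.0032,0,-0.007],"rot":[0,0,0]},{"grip":0.025,"delta_pos":[0.0044,0,-0.0063],"rot":[0,0,0]},{"grip":0.025,"delta_pos":[0,0,0],"rot":[0,0,0]}]' ; python3 st.py
```

```text
t: 6.92
position: [0.5035, -0.1489, 0.0838]
orientation: [-0.0, 1.0, 0.014, -0.002]
wrist_force: [-5.0, -1.2, -2.0]
opening: 0.0316
finger_force: 22.0
6.925 [ 0.5035 -0.1489  0.0838] op 0.03164221696734035 ff 22.02099770307541 F [-5.0219 -1.2146 -2.0386] T [-0.1269  1.1942  0.0229] q7 -1.259125339196163 xdir 1.5871112499636444 
 [[ 0.9996  0.0277 -0.004 ]
 [ 0.0277 -0.9996  0.0006]
 [-0.004  -0.0007 -1.    ]]
```

Forces are small. Continuing the arc.

```bash
python3 -m inch '[{"grip":0.025,"delta_pos":[0.0054,0,-0.0054],"rot":[0,0,0]},{"grip":0.025,"delta_pos":[0.0063,0,-0.0044],"rot":[0,0,0]},{"grip":0.025,"delta_pos":[0.007,0,-0.0032],"rot":[0,0,0]},{"grip":0.025,"delta_pos":[0.0074,0,-0.002],"rot":[0,0,0]},{"grip":0.025,"delta_pos":[0,0,0],"rot":[0,0,0]}]' ; python3 st.py
```

```text
t: 7.55
position: [0.5267, -0.1482, 0.0976]
orientation: [-0.001, 1.0, 0.014, -0.005]
wrist_force: [-8.7, -1.4, -1.7]
opening: 0.0315
finger_force: 22.6
7.55 [ 0.5267 -0.1482  0.0976] op 0.031542805306538434 ff 22.623372226953506 F [-8.6827 -1.3702 -1.703 ] T [-0.1154  2.1005  0.0321] q7 -1.2701746763092914 xdir 1.566456009729325 
 [[ 0.9996  0.0273 -0.0104]
 [ 0.0273 -0.9996  0.0013]
 [-0.0104 -0.0016 -0.9999]]
```

```bash
python3 -m inch '[{"grip":0.025,"delta_pos":[0.0066,0,-0.0006],"rot":[0,0,0]},{"grip":0.025,"delta_pos":[0.004,0,0],"rot":[0,0,0]},{"grip":0.025,"delta_pos":[0,0,0],"rot":[0,0,0]}]' ; python3 st.py
```

```text
t: 7.92
position: [0.5374, -0.1479, 0.0989]
orientation: [-0.001, 1.0, 0.014, -0.005]
wrist_force: [-10.4, -0.2, 1.9]
opening: 0.0316
finger_force: 23.4
7.925 [ 0.5374 -0.1479  0.0989] op 0.03156204954124622 ff 23.380516469478607 F [-10.3657  -0.2399   1.8722] T [-0.125   2.342  -0.0697] q7 -1.2725549236000708 xdir 1.5557965385763524 
 [[ 0.9996  0.0271 -0.0101]
 [ 0.0271 -0.9996  0.0015]
 [-0.01   -0.0018 -0.9999]]
```

```bash
python3 -m inch '[{"grip":0.045,"delta_pos":[0,0,0],"rot":[0,0,0]},{"grip":0.05,"delta_pos":[0,0,0],"rot":[0,0,0]},{"grip":0.05,"delta_pos":[0,0,0],"rot":[0,0,0]}]' ; python3 st.py; python3 shot.py w4
python3 - <<'E'
from h import *
w=grab_frame("wrist")[60:360,100:460];s=grab_frame("side")[95:185,260:380]
save("pics/up.png",np.vstack([cv2.resize(w,(480,360)),cv2.resize(s,(480,240),interpolation=cv2.INTER_CUBIC)])[:600])
E
```

```text
t: 8.3
position: [0.5442, -0.1476, 0.1007]
orientation: [0.0, 1.0, 0.014, 0.002]
wrist_force: [0.9, 0.5, 0.1]
opening: 0.0498
finger_force: 0.0
8.3 [ 0.5442 -0.1476  0.1007] op 0.049756989526536156 ff 0.0 F [0.8595 0.4693 0.0871] T [-0.0366  0.0236  0.024 ] q7 -1.272451411572199 xdir 1.6422818345585828 
 [[ 0.9996  0.0287  0.0041]
 [ 0.0287 -0.9996 -0.0002]
 [ 0.0041  0.0003 -1.    ]]
[ 0.61047094 -0.14570581  0.26934841] [ 0.09559496  0.71093732 -0.69050085 -0.0929425 ]
```

View pics/up.png

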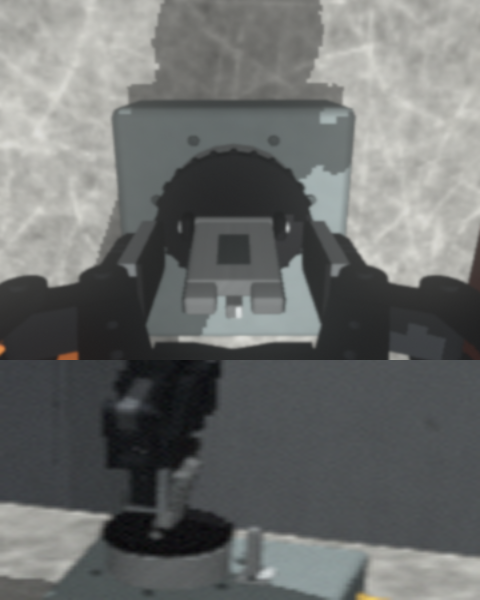

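The tab is raised but still leans about 15° towards -x (side crop base (165,525), top (190,465)). I'll finish it with a gentle push from closed fingers behind it.

```bash
python3 -m inch '[{"grip":0.05,"delta_pos":[0,0,-0.025],"rot":[0,0,0]},{"grip":0.05,"delta_pos":[0,0,-0.028],"rot":[0,0,0]},{"grip":0.03,"delta_pos":[-0.034,0,0],"rot":[0,0,0]},{"grip":0.01,"delta_pos":[-0.034,0,0],"rot":[0,0,0]},{"grip":0,"delta_pos":[0,0,0],"rot":[0,0,0]},{"grip":0,"delta_pos":[0,0,0.025],"rot":[0,0,0]},{"grip":0,"delta_pos":[0,0,0.025],"rot":[0,0,0]},{"grip":0,"delta_pos":[0,0,0],"rot":[0,0,0]}]'
python3 -m inch '[{"grip":0,"delta_pos":[0.01,0,0],"rot":[0,0,0]},{"grip":0,"delta_pos":[0.01,0,0],"rot":[0,0,0]},{"grip":0,"delta_pos":[0.01,0,0],"rot":[0,0,0]},{"grip":0,"delta_pos":[0.006,0,0],"rot":[0,0,0]},{"grip":0,"delta_pos":[0,0,0],"rot":[0,0,0]}]'; python3 st.py
```

```text
t: 9.45
position: [0.4729, -0.1491, 0.1007]
orientation: [-0.0, 1.0, 0.014, -0.002]
wrist_force: [0.2, 0.3, 0.5]
opening: -0.0001
finger_force: 0.0
t: 10.07
position: [0.5107, -0.1486, 0.1025]
orientation: [0.0, 1.0, 0.014, 0.0]
wrist_force: [0.3, -0.3, -0.3]
opening: -0.0001
finger_force: 0.0
10.075 [ 0.5107 -0.1486  0.1025] op -0.00011611180355484777 ff 0.0 F [ 0.2544 -0.2732 -0.3293] T [ 0.0319  0.0466 -0.0425] q7 -1.2662274288848163 xdir 1.6292802850946346 
 [[ 0.9996  0.0284  0.0004]
 [ 0.0284 -0.9996 -0.0001]
 [ 0.0004  0.0001 -1.    ]]
```

```bash
for i in 1; do python3 -m inch '[{"grip":0,"delta_pos":[0.004,0,0],"rot":[0,0,0]},{"grip":0,"delta_pos":[0.004,0,0],"rot":[0,0,0]},{"grip":0,"delta_pos":[0,0,0],"rot":[0,0,0]},{"grip":0,"delta_pos":[0,0,0],"rot":[0,0,0]}]'; done
python3 -m inch '[{"grip":0,"delta_pos":[0.002,0,0],"rot":[0,0,0]},{"grip":0,"delta_pos":[0.002,0,0],"rot":[0,0,0]},{"grip":0,"delta_pos":[0,0,0],"rot":[0,0,0]}]'; python3 st.py
```

```text
t: 10.58
position: [0.518, -0.1485, 0.1023]
orientation: [-0.0, 1.0, 0.014, 0.0]
wrist_force: [-1.1, 0.1, 0.2]
opening: -0.0002
finger_force: 0.0
t: 10.95
position: [0.5222, -0.1484, 0.1024]
orientation: [0.0, 1.0, 0.014, 0.0]
wrist_force: [-0.1, 0.6, 0.2]
opening: 0.0
finger_force: 0.1
10.95 [ 0.5222 -0.1484  0.1024] op 8.570334285654126e-06 ff 0.0828546111350903 F [-0.1104  0.5927  0.1762] T [-0.0223  0.0552  0.0187] q7 -1.2684595493969817 xdir 1.6058186702394652 
 [[ 0.9996  0.028   0.0003]
 [ 0.028  -0.9996 -0.0001]
 [ 0.0003  0.0001 -1.    ]]
```

```bash
for i in 1; do python3 -m inch '[{"grip":0,"delta_pos":[0.001,0,0],"rot":[0,0,0]},{"grip":0,"delta_pos":[0,0,0],"rot":[0,0,0]}]'; python3 -m inch '[{"grip":0,"delta_pos":[0.001,0,0],"rot":[0,0,0]},{"grip":0,"delta_pos":[0,0,0],"rot":[0,0,0]}]';python3 -m inch '[{"grip":0,"delta_pos":[0.001,0,0],"rot":[0,0,0]},{"grip":0,"delta_pos":[0,0,0],"rot":[0,0,0]}]'; done | grep -E "pos|force"
```

```text
position: [0.523, -0.1484, 0.1024]
wrist_force: [-0.3, 0.3, 0.4]
finger_force: 0.2
position: [0.5241, -0.1484, 0.1024]
wrist_force: [-0.0, -0.6, -0.2]
finger_force: 0.2
position: [0.5249, -0.1483, 0.1024]
wrist_force: [-0.5, -0.3, 0.8]
finger_force: 0.5
```

```bash
for i in 1 ; do python3 -m inch '[{"grip":0,"delta_pos":[0.001,0,0],"rot":[0,0,0]},{"grip":0,"delta_pos":[0,0,0],"rot":[0,0,0]}]'; python3 -m inch '[{"grip":0,"delta_pos":[0.001,0,0],"rot":[0,0,0]},{"grip":0,"delta_pos":[0,0,0],"rot":[0,0,0]}]';python3 -m inch '[{"grip":0,"delta_pos":[0.001,0,0],"rot":[0,0,0]},{"grip":0,"delta_pos":[0,0,0],"rot":[0,0,0]}]'; done | grep -E "pos|force"
```

```text
position: [0.5256, -0.1483, 0.1023]
wrist_force: [-2.7, -0.4, 1.4]
finger_force: 1.1
position: [0.526, -0.1483, 0.1022]
wrist_force: [-4.1, -0.1, 4.0]
finger_force: 2.2
position: [0.5264, -0.1484, 0.1022]
wrist_force: [-5.1, 0.0, 5.5]
finger_force: 3.0
```

The tab hit its limit of about 1.6 rad at only about 5 N, so it's upright. That puts the cap axis at x ≈ 0.539. Now I'll back off and regrip from above on the axis.

```bash
python3 -m inch '[{"grip":0,"delta_pos":[-0.025,0,0],"rot":[0,0,0]},{"grip":0,"delta_pos":[0,0,-0.03],"rot":[0,0,0]},{"grip":0.03,"delta_pos":[0,0,-0.03],"rot":[0,0,0]},{"grip":0.05,"delta_pos":[0,0,0],"rot":[0,0,0]},{"grip":0.05,"delta_pos":[0.02,0,0],"rot":[0,0,0]},{"grip":0.05,"delta_pos":[0.0155,0,0],"rot":[0,0,0]},{"grip":0.05,"delta_pos":[0,0,0],"rot":[0,0,0]},{"grip":0.05,"delta_pos":[0,0,0],"rot":[0,0,0]}]'; python3 st.py
```

```text
t: 13.45
position: [0.5378, -0.148, 0.1616]
orientation: [-0.0, 1.0, 0.014, -0.001]
wrist_force: [-0.6, 0.1, -0.8]
opening: 0.05
finger_force: 0.0
13.45 [ 0.5378 -0.148   0.1616] op 0.05004910640475717 ff 0.0 F [-0.6488  0.132  -0.8457] T [ 0.0104 -0.0219  0.0149] q7 -1.2898098884586278 xdir 1.5970068122924534 
 [[ 0.9996  0.0279 -0.0016]
 [ 0.0279 -0.9996  0.0001]
 [-0.0016 -0.0001 -1.    ]]
```

```bash
python3 -m inch '[{"grip":0.05,"delta_pos":[0.0007,0,0.025],"rot":[0,0,0]},{"grip":0.05,"delta_pos":[0,0,0.025],"rot":[0,0,0]},{"grip":0.05,"delta_pos":[0,0,0.018],"rot":[0,0,0]},{"grip":0.05,"delta_pos":[0,0,0],"rot":[0,0,0]},{"grip":0.025,"delta_pos":[0,0,0],"rot":[0,0,0]},{"grip":0.025,"delta_pos":[0,0,0],"rot":[0,0,0]},{"grip":0.025,"delta_pos":[0,0,0],"rot":[0,0,0]},{"grip":0.025,"delta_pos":[0,0,0],"rot":[0,0,0]}]' 50; python3 st.py
```

```text
t: 14.45
position: [0.5398, -0.148, 0.0953]
orientation: [0.0, 1.0, 0.014, 0.001]
wrist_force: [-2.1, 1.2, 4.0]
opening: 0.0311
finger_force: 49.9
14.45 [ 0.5398 -0.148   0.0953] op 0.031117494479107364 ff 49.88370716571808 F [-2.0603  1.2351  4.0073] T [0.0823 0.2783 0.004 ] q7 -1.2685239056872037 xdir 1.602888955791113 
 [[ 0.9996  0.028   0.0014]
 [ 0.028  -0.9996 -0.    ]
 [ 0.0014  0.0001 -1.    ]]
```

```bash
python3 -m inch '[{"grip":0.025,"delta_pos":[0,0,0],"rot":[0,0,-4]},{"grip":0.025,"delta_pos":[0,0,0],"rot":[0,0,-4]},{"grip":0.025,"delta_pos":[0,0,0],"rot":[0,0,0]}]'; python3 st.py|head -1
python3 -m inch '[{"grip":0.025,"delta_pos":[0,0,0],"rot":[0,0,-4]},{"grip":0.025,"delta_pos":[0,0,0],"rot":[0,0,-4]},{"grip":0.025,"delta_pos":[0,0,0],"rot":[0,0,-4]},{"grip":0.025,"delta_pos":[0,0,0],"rot":[0,0,-4]},{"grip":0.025,"delta_pos":[0,0,0],"rot":[0,0,0]}]'>/dev/null; python3 st.py|head -1
```

```text
t: 14.82
position: [0.5398, -0.1482, 0.0953]
orientation: [0.0, 0.997, 0.083, 0.001]
wrist_force: [-1.3, 0.1, 4.5]
opening: 0.031
finger_force: 50.2
14.825 [ 0.5398 -0.1482  0.0953] op 0.031027238613467668 ff 50.2353036403656 F [-1.3421  0.0641  4.5124] T [ 0.0265  0.2552 -0.0024] q7 -1.1390124442060847 xdir 9.564104738072816 
15.45 [ 0.5398 -0.1484  0.0953] op 0.031098628098345262 ff 50.26375561952591 F [-1.4447 -0.3118  5.5325] T [-0.0054  0.2867  0.0142] q7 -0.8785898816122565 xdir 25.543014865205656
```

```bash
python3 -m inch '[{"grip":0.025,"delta_pos":[0,0,0],"rot":[0,0,-4]},{"grip":0.025,"delta_pos":[0,0,0],"rot":[0,0,-4]},{"grip":0.025,"delta_pos":[0,0,0],"rot":[0,0,-2]},{"grip":0.025,"delta_pos":[0,0,0],"rot":[0,0,0]}]'>/dev/null; python3 st.py|head -1
for i in 1; do
python3 -m inch '[{"grip":0.025,"delta_pos":[0,0,0],"rot":[0,0,-2]},{"grip":0.025,"delta_pos":[0,0,0],"rot":[0,0,0]}]'>/dev/null; python3 st.py|head -1
python3 -m inch '[{"grip":0.025,"delta_pos":[0,0,0],"rot":[0,0,-2]},{"grip":0.025,"delta_pos":[0,0,0],"rot":[0,0,0]}]'>/dev/null; python3 st.py|head -1
done
```

```text
15.95 [ 0.5398 -0.1485  0.0953] op 0.030707517445027845 ff 50.26739537715912 F [-1.7826 -0.4992  4.899 ] T [-0.0277  0.3242 -0.0017] q7 -0.7157662593138829 xdir 35.52121196069472 
16.2 [ 0.5398 -0.1484  0.0953] op 0.0312925112827155 ff 50.2672353386879 F [-1.814  -0.6727  4.9457] T [-0.0111  0.3677  0.0174] q7 -0.683181260819118 xdir 37.51832204135489 
16.45 [ 0.5397 -0.1484  0.0952] op 0.031486471612287396 ff 50.26755452156067 F [-2.3414  0.8075  5.2585] T [-0.0331  0.3455  0.0127] q7 -0.6505282916170844 xdir 39.521549775528776
```

```bash
cat > g.py <<'E'
from h import *; import sys
s=sense();M=rot(s["orientation"]).as_matrix();t=s["torque"]
print(round(s["t"],2),"yaw %.2f"%np.degrees(np.arctan2(M[1,0],M[0,0])),"Tz %.3f"%t[2],"F",s["wrist_force"].round(1),"q7 %.3f tq7 %.3f"%(s["q"][6],s["joint_torque"][6]),"op %.4f"%s["opening"])
sys.exit(abs(t[2])>0.12)
E
python3 -m inch '[{"grip":0.025,"delta_pos":[0,0,0],"rot":[0,0,-1]},{"grip":0.025,"delta_pos":[0,0,0],"rot":[0,0,0]}]'>/dev/null; python3 g.py &&
python3 -m inch '[{"grip":0.025,"delta_pos":[0,0,0],"rot":[0,0,-1]},{"grip":0.025,"delta_pos":[0,0,0],"rot":[0,0,0]}]'>/dev/null; python3 g.py &&
python3 -m inch '[{"grip":0.025,"delta_pos":[0,0,0],"rot":[0,0,-1]},{"grip":0.025,"delta_pos":[0,0,0],"rot":[0,0,0]}]'>/dev/null && python3 g.py &&
python3 -m inch '[{"grip":0.025,"delta_pos":[0,0,0],"rot":[0,0,-1]},{"grip":0.025,"delta_pos":[0,0,0],"rot":[0,0,0]}]'>/dev/null && python3 g.py &&
python3 -m inch '[{"grip":0.025,"delta_pos":[0,0,0],"rot":[0,0,-1]},{"grip":0.025,"delta_pos":[0,0,0],"rot":[0,0,0]}]'>/dev/null && python3 g.py &&
python3 -m inch '[{"grip":0.025,"delta_pos":[0,0,0],"rot":[0,0,-1]},{"grip":0.025,"delta_pos":[0,0,0],"rot":[0,0,0]}]'>/dev/null && python3 g.py
```

```text
16.7 yaw 40.51 Tz -0.028 F [-1.8  0.2  5.7] q7 -0.634 tq7 0.037 op 0.0310
16.7 yaw 40.51 Tz -0.028 F [-1.8  0.2  5.7] q7 -0.634 tq7 0.037 op 0.0310False
False
```

```bash
sed -i 's/sys.exit(abs/sys.exit(1 if abs/; s/>0.12)/>0.12 else 0)/' g.py
python3 -m inch '[{"grip":0.025,"delta_pos":[0,0,0],"rot":[0,0,-1]},{"grip":0.025,"delta_pos":[0,0,0],"rot":[0,0,0]}]'>/dev/null && python3 g.py &&
python3 -m inch '[{"grip":0.025,"delta_pos":[0,0,0],"rot":[0,0,-1]},{"grip":0.025,"delta_pos":[0,0,0],"rot":[0,0,0]}]'>/dev/null && python3 g.py &&
python3 -m inch '[{"grip":0.025,"delta_pos":[0,0,0],"rot":[0,0,-1]},{"grip":0.025,"delta_pos":[0,0,0],"rot":[0,0,0]}]'>/dev/null && python3 g.py &&
python3 -m inch '[{"grip":0.025,"delta_pos":[0,0,0],"rot":[0,0,-1]},{"grip":0.025,"delta_pos":[0,0,0],"rot":[0,0,0]}]'>/dev/null && python3 g.py &&
python3 -m inch '[{"grip":0.025,"delta_pos":[0,0,0],"rot":[0,0,-1]},{"grip":0.025,"delta_pos":[0,0,0],"rot":[0,0,0]}]'>/dev/null && python3 g.py &&
python3 -m inch '[{"grip":0.025,"delta_pos":[0,0,0],"rot":[0,0,-1]},{"grip":0.025,"delta_pos":[0,0,0],"rot":[0,0,0]}]'>/dev/null && python3 g.py &&
python3 -m inch '[{"grip":0.025,"delta_pos":[0,0,0],"rot":[0,0,-1]},{"grip":0.025,"delta_pos":[0,0,0],"rot":[0,0,0]}]'>/dev/null && python3 g.py &&
python3 -m inch '[{"grip":0.025,"delta_pos":[0,0,0],"rot":[0,0,-1]},{"grip":0.025,"delta_pos":[0,0,0],"rot":[0,0,0]}]'>/dev/null && python3 g.py
```

```text
16.95 yaw 41.51 Tz 0.004 F [-1.  -0.1  4.3] q7 -0.618 tq7 0.037 op 0.0313
17.2 yaw 42.51 Tz -0.011 F [-0.  -0.1  5.1] q7 -0.602 tq7 0.037 op 0.0312
17.45 yaw 43.51 Tz -0.025 F [-0.8  0.   4.5] q7 -0.585 tq7 0.038 op 0.0309
17.7 yaw 44.51 Tz -0.056 F [-1.1  0.3  5.2] q7 -0.569 tq7 0.038 op 0.0311
17.95 yaw 45.50 Tz -0.035 F [-0.7  0.6  6.2] q7 -0.553 tq7 0.038 op 0.0311
18.2 yaw 46.51 Tz -0.008 F [-1.7  0.3  5.5] q7 -0.536 tq7 0.038 op 0.0309
18.45 yaw 47.51 Tz -0.009 F [-2.1 -0.1  5.4] q7 -0.520 tq7 0.038 op 0.0309
18.7 yaw 48.51 Tz -0.002 F [-2.5  0.2  6. ] q7 -0.504 tq7 0.038 op 0.0308
```

```bash
sed -i 's/abs(t\[2\])>0.12/(abs(t[2])>0.14 or abs(s["joint_torque"][6])>0.09)/' g.py
python3 -m inch '[{"grip":0.025,"delta_pos":[0,0,0],"rot":[0,0,-1]},{"grip":0.025,"delta_pos":[0,0,0],"rot":[0,0,0]}]'>/dev/null && python3 g.py &&
python3 -m inch '[{"grip":0.025,"delta_pos":[0,0,0],"rot":[0,0,-1]},{"grip":0.025,"delta_pos":[0,0,0],"rot":[0,0,0]}]'>/dev/null && python3 g.py &&
python3 -m inch '[{"grip":0.025,"delta_pos":[0,0,0],"rot":[0,0,-1]},{"grip":0.025,"delta_pos":[0,0,0],"rot":[0,0,0]}]'>/dev/null && python3 g.py &&
python3 -m inch '[{"grip":0.025,"delta_pos":[0,0,0],"rot":[0,0,-1]},{"grip":0.025,"delta_pos":[0,0,0],"rot":[0,0,0]}]'>/dev/null && python3 g.py &&
python3 -m inch '[{"grip":0.025,"delta_pos":[0,0,0],"rot":[0,0,-1]},{"grip":0.025,"delta_pos":[0,0,0],"rot":[0,0,0]}]'>/dev/null && python3 g.py &&
python3 -m inch '[{"grip":0.025,"delta_pos":[0,0,0],"rot":[0,0,-1]},{"grip":0.025,"delta_pos":[0,0,0],"rot":[0,0,0]}]'>/dev/null && python3 g.py &&
python3 -m inch '[{"grip":0.025,"delta_pos":[0,0,0],"rot":[0,0,-1]},{"grip":0.025,"delta_pos":[0,0,0],"rot":[0,0,0]}]'>/dev/null && python3 g.py &&
python3 -m inch '[{"grip":0.025,"delta_pos":[0,0,0],"rot":[0,0,-1]},{"grip":0.025,"delta_pos":[0,0,0],"rot":[0,0,0]}]'>/dev/null && python3 g.py &&
python3 -m inch '[{"grip":0.025,"delta_pos":[0,0,0],"rot":[0,0,-1]},{"grip":0.025,"delta_pos":[0,0,0],"rot":[0,0,0]}]'>/dev/null && python3 g.py &&
python3 -m inch '[{"grip":0.025,"delta_pos":[0,0,0],"rot":[0,0,-1]},{"grip":0.025,"delta_pos":[0,0,0],"rot":[0,0,0]}]'>/dev/null && python3 g.py
```

```text
18.95 yaw 49.51 Tz -0.079 F [-1.5  0.4  4.2] q7 -0.487 tq7 0.038 op 0.0306
19.2 yaw 50.51 Tz -0.024 F [-1.2 -0.4  5.1] q7 -0.471 tq7 0.039 op 0.0308
19.45 yaw 51.51 Tz 0.037 F [-1.7 -0.1  5.7] q7 -0.455 tq7 0.039 op 0.0315
19.7 yaw 52.51 Tz 0.048 F [-1.2 -0.9  5.7] q7 -0.438 tq7 0.039 op 0.0310
19.95 yaw 53.50 Tz -0.041 F [-1.  -0.2  5.1] q7 -0.422 tq7 0.039 op 0.0311
20.2 yaw 54.50 Tz 0.003 F [-1.5  0.1  5.8] q7 -0.406 tq7 0.039 op 0.0314
20.45 yaw 55.50 Tz -0.023 F [-0.8 -0.7  5.2] q7 -0.389 tq7 0.039 op 0.0309
20.7 yaw 56.50 Tz -0.048 F [-0.5 -0.7  5.4] q7 -0.373 tq7 0.039 op 0.0308
20.95 yaw 57.50 Tz 0.008 F [-1.6 -0.1  5.4] q7 -0.357 tq7 0.039 op 0.0311
21.2 yaw 58.51 Tz -0.100 F [-1.8 -0.7  4.8] q7 -0.340 tq7 0.039 op 0.0315
```

```bash
python3 -m inch '[{"grip":0.025,"delta_pos":[0,0,0],"rot":[0,0,-1]},{"grip":0.025,"delta_pos":[0,0,0],"rot":[0,0,0]}]'>/dev/null && python3 g.py &&
python3 -m inch '[{"grip":0.025,"delta_pos":[0,0,0],"rot":[0,0,-1]},{"grip":0.025,"delta_pos":[0,0,0],"rot":[0,0,0]}]'>/dev/null && python3 g.py &&
python3 -m inch '[{"grip":0.025,"delta_pos":[0,0,0],"rot":[0,0,-1]},{"grip":0.025,"delta_pos":[0,0,0],"rot":[0,0,0]}]'>/dev/null && python3 g.py &&
python3 -m inch '[{"grip":0.025,"delta_pos":[0,0,0],"rot":[0,0,-1]},{"grip":0.025,"delta_pos":[0,0,0],"rot":[0,0,0]}]'>/dev/null && python3 g.py &&
python3 -m inch '[{"grip":0.025,"delta_pos":[0,0,0],"rot":[0,0,-1]},{"grip":0.025,"delta_pos":[0,0,0],"rot":[0,0,0]}]'>/dev/null && python3 g.py &&
python3 -m inch '[{"grip":0.025,"delta_pos":[0,0,0],"rot":[0,0,-1]},{"grip":0.025,"delta_pos":[0,0,0],"rot":[0,0,0]}]'>/dev/null && python3 g.py &&
python3 -m inch '[{"grip":0.025,"delta_pos":[0,0,0],"rot":[0,0,-1]},{"grip":0.025,"delta_pos":[0,0,0],"rot":[0,0,0]}]'>/dev/null && python3 g.py &&
python3 -m inch '[{"grip":0.025,"delta_pos":[0,0,0],"rot":[0,0,-1]},{"grip":0.025,"delta_pos":[0,0,0],"rot":[0,0,0]}]'>/dev/null && python3 g.py &&
python3 -m inch '[{"grip":0.025,"delta_pos":[0,0,0],"rot":[0,0,-1]},{"grip":0.025,"delta_pos":[0,0,0],"rot":[0,0,0]}]'>/dev/null && python3 g.py &&
python3 -m inch '[{"grip":0.025,"delta_pos":[0,0,0],"rot":[0,0,-1]},{"grip":0.025,"delta_pos":[0,0,0],"rot":[0,0,0]}]'>/dev/null && python3 g.py
```

```text
21.45 yaw 59.51 Tz 0.044 F [-0.9 -0.2  5.1] q7 -0.324 tq7 0.040 op 0.0313
21.7 yaw 60.50 Tz 0.004 F [-1.4 -0.4  5.8] q7 -0.308 tq7 0.040 op 0.0312
21.95 yaw 61.51 Tz 0.015 F [-2.3 -1.3  5.6] q7 -0.291 tq7 0.040 op 0.0312
22.2 yaw 62.51 Tz -0.060 F [-1.6  0.9  4.9] q7 -0.275 tq7 0.040 op 0.0310
22.45 yaw 63.48 Tz -0.099 F [-2.4  0.2  5.3] q7 -0.259 tq7 0.106 op 0.0310
```

```bash
python3 -m inch '[{"grip":0.025,"delta_pos":[0,0,0],"rot":[0,0,-0.4]},{"grip":0.025,"delta_pos":[0,0,0],"rot":[0,0,0]}]'>/dev/null ; python3 g.py
python3 -m inch '[{"grip":0.025,"delta_pos":[0,0,0],"rot":[0,0,0.9]},{"grip":0.025,"delta_pos":[0,0,-0.001],"rot":[0,0,0]},{"grip":0.025,"delta_pos":[0,0,-0.001],"rot":[0,0,0]},{"grip":0.025,"delta_pos":[0,0,0],"rot":[0,0,0]}]' 60 >/dev/null ; python3 g.py; python3 st.py | head -1
```

```text
22.7 yaw 63.86 Tz -0.153 F [-1.8 -0.4  4.8] q7 -0.253 tq7 0.156 op 0.0316
23.2 yaw 63.09 Tz 0.028 F [ 1.3 -1.6 -0. ] q7 -0.266 tq7 0.043 op 0.0307
23.2 [ 0.5396 -0.1482  0.0962] op 0.030723331179276787 ff 59.392119348049164 F [ 1.3067 -1.5687 -0.0422] T [-0.2357 -0.4503  0.0276] q7 -0.26594272569270466 xdir 63.08591825652139
```

```bash
python3 -m inch '[{"grip":0.025,"delta_pos":[0,0,-0.001],"rot":[0,0,0]},{"grip":0.025,"delta_pos":[0,0,-0.001],"rot":[0,0,0]},{"grip":0.025,"delta_pos":[0,0,0],"rot":[0,0,0]}]' >/dev/null ; python3 g.py; python3 st.py | head -1
python3 -m inch '[{"grip":0.025,"delta_pos":[0,0,-0.001],"rot":[0,0,0]},{"grip":0.025,"delta_pos":[0,0,0],"rot":[0,0,0]}]' >/dev/null ; python3 g.py; python3 st.py | head -1
```

```text
23.57 yaw 63.13 Tz 0.028 F [ 0.4 -0.8 -0.1] q7 -0.266 tq7 -0.006 op 0.0303
23.575 [ 0.5386 -0.1475  0.0983] op 0.03031203326239084 ff 60.12601017951965 F [ 0.393  -0.8092 -0.1161] T [ 0.0438 -0.1711  0.028 ] q7 -0.2656645623434385 xdir 63.1283031864848 
23.82 yaw 63.11 Tz 0.039 F [ 0.4  0.6 -2. ] q7 -0.266 tq7 -0.020 op 0.0313
23.825 [ 0.5384 -0.1476  0.0991] op 0.031345315591282966 ff 59.907562136650085 F [ 0.4054  0.5827 -2.0101] T [ 0.1221 -0.0991  0.0395] q7 -0.2657738617686585 xdir 63.110620648063794
```

```bash
python3 -m inch '[{"grip":0.025,"delta_pos":[0,0,-0.003],"rot":[0,0,0]},{"grip":0.025,"delta_pos":[0,0,-0.003],"rot":[0,0,0]},{"grip":0.025,"delta_pos":[0,0,0],"rot":[0,0,0]}]' >/dev/null ; python3 g.py
python3 -m inch '[{"grip":0.025,"delta_pos":[0,0,-0.005],"rot":[0,0,0]},{"grip":0.025,"delta_pos":[0,0,-0.006],"rot":[0,0,0]},{"grip":0.025,"delta_pos":[0,0,0],"rot":[0,0,0]}]' >/dev/null ; python3 g.py
python3 -m inch '[{"grip":0.025,"delta_pos":[0,0,-0.01],"rot":[0,0,0]},{"grip":0.025,"delta_pos":[0,0,-0.015],"rot":[0,0,0]},{"grip":0.025,"delta_pos":[0,0,-0.02],"rot":[0,0,0]},{"grip":0.025,"delta_pos":[0,0,0],"rot":[0,0,0]}]' >/dev/null ; python3 g.py;  python3 st.py
python3 - <<'E'
from h import *
np.set_printoptions(precision=4,suppress=True)
S=camera_info("scene");D=camera_info("side")
a,b=[(246,228),(291,255),(244,278),(198,250)],[(236,239),(303,259),(265,304),(198,282)]
q=np.array([tri([(S,*x),(D,*y)])[0] for x,y in zip(a,b)]);print(q,q.mean(0))
for n,ci,box in(("scene",S,(180,220,300,285)),("side",D,(185,230,315,310))):
    im=cv2.imread(f"pics/{n}0.png"); x0,y0,x1,y1=box
    g=cv2.cvtColor(im,cv2.COLOR_BGR2GRAY)[y0:y1,x0:x1]; m=(g>200).astype(np.uint8); m=cv2.morphologyEx(m,cv2.MORPH_OPEN,np.ones((5,5)))
    k,l,s,c=cv2.connectedComponentsWithStats(m); i=1+np.argmax(s[1:,4]); p=cv2.findContours((l==i).astype(np.uint8),0,1)[0][0][:,0]+[x0,y0]
    w=np.array([plane(ci,u,v,0.004)[:2] for u,v in p]).astype(np.float32); print(n,s[i],cv2.minAreaRect(w))
E
```

```text
24.2 yaw 63.10 Tz 0.005 F [-0.4  0.2 -1.7] q7 -0.266 tq7 -0.030 op 0.0310
24.57 yaw 63.09 Tz -0.019 F [ 0.4  0.2 -2.4] q7 -0.266 tq7 -0.001 op 0.0313
25.07 yaw 63.10 Tz 0.030 F [ 0.6 -0.2 -2.1] q7 -0.268 tq7 -0.001 op 0.0311
25.075 [ 0.5415 -0.1485  0.1643] op 0.031076361254904723 ff 59.98549371957779 F [ 0.5706 -0.1745 -2.1462] T [-0.0097 -0.0078  0.0299] q7 -0.2678086624474294 xdir 63.09583865877366 
 [[ 0.4525  0.8917  0.0059]
 [ 0.8918 -0.4525 -0.0012]
 [ 0.0016  0.0058 -1.    ]]
[[ 0.6028  0.061   0.0188]
 [ 0.4677  0.0628  0.0077]
 [ 0.5026  0.1677 -0.0148]
 [ 0.6243  0.1812  0.0085]] [0.5494 0.1182 0.0051]
scene [  25   12   79   45 2095] ((0.5521383285522461, 0.11855335533618927), (0.12668320536613464, 0.13458608090877533), 84.55866241455078)
side [  19   13   94   61 3560] ((0.5481433272361755, 0.11917052417993546), (0.12553457915782928, 0.14039698243141174), 84.25245666503906)
```

The cap is free and hangs with about 2 N of load. The tray centre measures (0.550, 0.1185). Carrying it there.

```bash
python3 -m inch '[{"grip":0.025,"delta_pos":[0.018,-0.0084,0],"rot":[0,0,0]},{"grip":0.025,"delta_pos":[0.032,-0.015,0],"rot":[0,0,0]},{"grip":0.025,"delta_pos":[0.036,-0.0168,0],"rot":[0,0,0]},{"grip":0.025,"delta_pos":[0.036,-0.0168,0],"rot":[0,0,0]},{"grip":0.025,"delta_pos":[0.036,-0.0168,0],"rot":[0,0,0]},{"grip":0.025,"delta_pos":[0.036,-0.0168,0],"rot":[0,0,0]},{"grip":0.025,"delta_pos":[0.03,-0.014,0],"rot":[0,0,0]},{"grip":0.025,"delta_pos":[0.018,-0.0084,0],"rot":[0,0,0]}]' >/dev/null
python3 -m inch '[{"grip":0.025,"delta_pos":[0,0,0],"rot":[0,0,0]},{"grip":0.025,"delta_pos":[0,0,0],"rot":[0,0,0]}]'; python3 st.py
```

```text
t: 26.32
position: [0.5479, 0.1166, 0.1611]
orientation: [0.001, 0.853, 0.522, -0.001]
wrist_force: [0.1, -0.5, -1.3]
opening: 0.0312
finger_force: 60.0
26.325 [0.5479 0.1166 0.1611] op 0.031243900782815564 ff 59.95677351951599 F [ 0.0763 -0.4945 -1.336 ] T [-0.0394  0.0714 -0.0206] q7 -0.7898501063074996 xdir 62.964237693534315 
 [[ 0.4545  0.8907 -0.0006]
 [ 0.8907 -0.4545 -0.0017]
 [-0.0017  0.0003 -1.    ]]
```

```bash
python3 -m inch '[{"grip":0.025,"delta_pos":[0,0,0.03],"rot":[0,0,0]},{"grip":0.025,"delta_pos":[0,0,0.03],"rot":[0,0,0]},{"grip":0.025,"delta_pos":[0,0,0.03],"rot":[0,0,0]},{"grip":0.025,"delta_pos":[0,0,0.02],"rot":[0,0,0]},{"grip":0.025,"delta_pos":[0,0,0.008],"rot":[0,0,0]},{"grip":0.025,"delta_pos":[0,0,0],"rot":[0,0,0]}]' >/dev/null; python3 st.py|head -1
python3 -m inch '[{"grip":0.025,"delta_pos":[0,0,0.002],"rot":[0,0,0]},{"grip":0.025,"delta_pos":[0,0,0.002],"rot":[0,0,0]},{"grip":0.025,"delta_pos":[0,0,0.002],"rot":[0,0,0]},{"grip":0.025,"delta_pos":[0,0,0],"rot":[0,0,0]}]' >/dev/null; python3 st.py|head -1
python3 -m inch '[{"grip":0.025,"delta_pos":[0,0,0.001],"rot":[0,0,0]},{"grip":0.025,"delta_pos":[0,0,0.001],"rot":[0,0,0]},{"grip":0.025,"delta_pos":[0,0,0],"rot":[0,0,0]}]' >/dev/null; python3 st.py|head -1
```

```text
27.075 [0.5479 0.1175 0.0432] op 0.030715699029457918 ff 59.963189363479614 F [ 0.4422 -0.4445 -1.1666] T [-0.0229  0.0298  0.0079] q7 -0.8136912609870515 xdir 62.98654525139349 
27.575 [0.5478 0.1191 0.0374] op 0.031007640501444847 ff 59.96253043413162 F [ 1.0157 -1.5006 -2.2208] T [-0.0046  0.0153 -0.0481] q7 -0.8152329714837716 xdir 63.11154990446437 
27.95 [0.5477 0.119  0.0352] op 0.030631467526536803 ff 59.961737394332886 F [-0.3525  1.0292 -1.7215] T [-0.0035 -0.0183  0.0039] q7 -0.8157377997924756 xdir 63.10533893957139
```

```bash
python3 -m inch '[{"grip":0.025,"delta_pos":[0,0,0.002],"rot":[0,0,0]},{"grip":0.025,"delta_pos":[0,0,0.002],"rot":[0,0,0]},{"grip":0.025,"delta_pos":[0,0,0],"rot":[0,0,0]}]' >/dev/null; python3 st.py|head -1
python3 -m inch '[{"grip":0.025,"delta_pos":[0,0,0.0015],"rot":[0,0,0]},{"grip":0.025,"delta_pos":[0,0,0],"rot":[0,0,0]}]' >/dev/null; python3 st.py|head -1
python3 -m inch '[{"grip":0.025,"delta_pos":[0,0,0.001],"rot":[0,0,0]},{"grip":0.025,"delta_pos":[0,0,0],"rot":[0,0,0]}]' >/dev/null; python3 st.py|head -1
```

```text
28.325 [0.5476 0.1189 0.0311] op 0.031020887006361426 ff 59.961189329624176 F [-0.6837 -0.2278 -2.678 ] T [ 0.0124 -0.0053  0.0204] q7 -0.816659578080902 xdir 63.10456315308961 
28.575 [0.5477 0.119  0.0297] op 0.03105041488867596 ff 59.960772693157196 F [ 0.1283  0.0379 -1.9924] T [ 0.0046  0.0227 -0.0438] q7 -0.8170125439429871 xdir 63.103648154267134 
28.825 [0.5479 0.1191 0.0289] op 0.031177026115408568 ff 59.9619859457016 F [ 0.704   0.6553 -1.5771] T [-0.0308  0.0092 -0.0012] q7 -0.8172388236697392 xdir 63.104735890745545
```

```bash
python3 -m inch '[{"grip":0.025,"delta_pos":[0,0,0.001],"rot":[0,0,0]},{"grip":0.025,"delta_pos":[0,0,0],"rot":[0,0,0]}]' >/dev/null; python3 st.py|head -1
python3 -m inch '[{"grip":0.025,"delta_pos":[0,0,0.001],"rot":[0,0,0]},{"grip":0.025,"delta_pos":[0,0,0],"rot":[0,0,0]}]' >/dev/null; python3 st.py|head -1
```

```text
29.075 [0.5477 0.1187 0.0284] op 0.03080979723957717 ff 60.60249209403992 F [-2.019  -1.6963  3.759 ] T [-0.2904  0.5359 -0.013 ] q7 -0.8175031818380699 xdir 63.08703707290359 
29.325 [0.5478 0.1187 0.0284] op 0.030680025052904198 ff 61.3230362534523 F [-4.9772 -1.7434  9.8811] T [-0.3863  1.0999  0.0225] q7 -0.8176877785811307 xdir 63.088585366928314
```

Contact came at z 0.0284, as predicted. Releasing and backing off straight up.

```bash
python3 -m inch '[{"grip":0.025,"delta_pos":[0,0,-0.0008],"rot":[0,0,0]},{"grip":0.04,"delta_pos":[0,0,0],"rot":[0,0,0]},{"grip":0.055,"delta_pos":[0,0,0],"rot":[0,0,0]},{"grip":0.055,"delta_pos":[0,0,0],"rot":[0,0,0]},{"grip":0.055,"delta_pos":[0,0,-0.03],"rot":[0,0,0]},{"grip":0.055,"delta_pos":[0,0,-0.04],"rot":[0,0,0]},{"grip":0.055,"delta_pos":[0,0,-0.04],"rot":[0,0,0]},{"grip":0.055,"delta_pos":[0,0,0],"rot":[0,0,0]}]' 20; python3 st.py|head -1
python3 - <<'E'
from h import *
s=grab_frame("side")[140:320,170:410];c=grab_frame("scene")[130:310,170:410]
z=lambda x:cv2.resize(x,(400,300),interpolation=cv2.INTER_CUBIC)
w=cv2.resize(grab_frame("wrist"),(400,300))
save("pics/end.png",np.vstack([np.hstack([z(s),z(c)]),np.hstack([w,w*0])]))
E
```

```text
t: 30.32
position: [0.5515, 0.1201, 0.1418]
orientation: [0.001, 0.852, 0.523, 0.004]
wrist_force: [1.0, 0.6, -0.1]
opening: 0.055
finger_force: 0.0
30.325 [0.5515 0.1201 0.1418] op 0.05497042728339896 ff 0.0 F [ 1.0156  0.5722 -0.0992] T [ 0.0267  0.0088 -0.0219] q7 -0.7946616470300729 xdir 63.10281875845187
```

View pics/end.png

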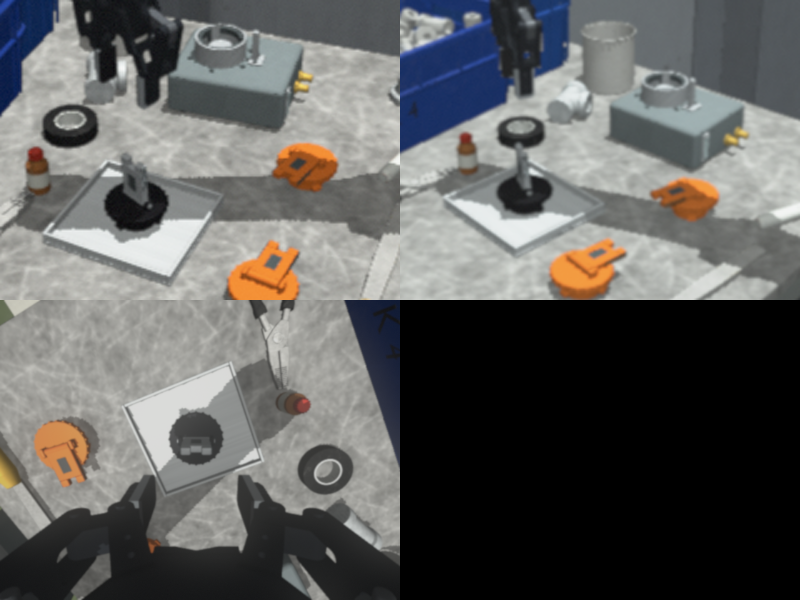

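The picture shows the cap upright in the middle of the tray (wrist view (195,438)) with its tab standing. The neck is open, the bystanders are where they were, and the gripper is clear. Handing in.

```bash
python3 -c "
from workcell import close_job; print(close_job())"
```

```text
the job is handed in; nothing more can be done
None
```

The job is handed in: the last picture shows the black filler cap upright near the middle of the tray, with its tab standing, the gripper clear and the bystanders where they were; no verdict came back.

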